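# Seat a circuit board in its test fixture and snap the toggle clamp shut

## Task

Push the circuit board's carrier along the test fixture until it is fully home against the end stop, and then push the toggle clamp's handle over its dead point until it snaps down into lock and the clamp's rubber foot presses on the board. Only push with the fingers: do not lift the board, and leave the screwdriver, the jar and the spare heat sink where they are. Finish clear of everything.

Things in the scene. Friction and masses are not known exactly. Their poses are not given: they have to be found in the camera images.
- fixture: Fixed aluminium plate on the bench, x -120..85, y -60..120, z 0..12 mm. Origin on the bench under the carrier's home place; +x: the way the carrier is pushed home, +y: towards the toggle clamp. Guide rails along x, 10 mm wide, at y = -51.5 and 51.5 mm, tops at z 22 mm (carrier has 3 mm play between them). End stop: face at x = 60 mm, 90 mm wide, top at z 32 mm.
- board: Loose grey carrier 120 x 90 x 8 mm, 0.35 kg, with a green circuit board. Origin: centre of underside, axes as the fixture's; slides on the plate at z 12 mm, a few N. Starts 22 to 50 mm short of home; home = fixture x 0. At its -x end stands a push tab, 8 mm thick, 50 mm wide along y, centred, rear face at x = -60 mm, from 8 to 30 mm above the underside (20 to 42 mm above the bench).
- lever (a joint): Angle of the clamp's handle, rad. 0 = open: it stands up, 1.38 rad above level, leaning a little to fixture +y. 1.3 = locked: almost level (0.08 rad), pointing to +y. A spring drives it away from the dead point near 0.75: let go before that it swings back open, beyond it it snaps to lock and stays. Takes about 6 N at the grip from open, less towards the dead point.
- handle_hinge (a point): Handle's hinge axis, parallel to fixture x, fixed at x 30, y 90, z 50 mm in the fixture's frame, between steel cheeks (x 16..44, y 60..106 mm, tops at z 56 mm). While open, the clamp's arm stands steeply beside it, at y 30..85 mm, up to z 110 mm: push the handle above that.
- handle_grip (a point): Point on the handle's centre line 105 mm from the hinge, on the round black grip (20 mm diameter, from 45 to 130 mm from the hinge). About 153 mm above the bench when open, 58 mm when locked. It swings in the fixture's y-z plane at x 30 mm.
- clamp_foot: Black rubber foot, 16 mm diameter, under the clamp arm's end; origin at the centre of its lower face. The arm follows the handle; in lock the foot is pressed by a spring (about 4 N) on the board at x 30, y 18 mm in the fixture's frame.
- screwdriver: Loose screwdriver 170 mm long lying on the bench (bystander); origin under its middle.
- jar: Loose closed jar, 52 mm diameter, 70 mm high, standing on the bench (bystander); origin at the centre of its underside.
- heatsink: Loose spare aluminium heat sink 50 x 40 x 28 mm on the bench (bystander); origin at the centre of its underside.
There are look-alikes about, which are no part of the job. Of the things that look like the board, the smallest one is meant.

How it is judged:
By the outcome, as a careful person would: the job done as asked, in the order asked, and still so for the second after the job is handed in, with the robot touching nothing.
It also fails if it takes over 51 s, if anything falls off the work surface, if the arm or the gripper's body presses on something with over 40 N, if the wrist force passes 120 N, or if a joint passes its speed limit or range.

## Robot

A 7-joint arm with a two-finger parallel gripper is mounted at the origin on the work surface. World frame = base frame: x ahead of the robot, y to its left, z up, the work surface at z = 0. Lengths are in m, angles in rad, forces in N, time in s.
With the tool pointing down it reaches from about 0.425 to 0.875 m from the base axis. Payload 4.7 kg.
Tool frame: the origin (TCP) lies at the very end of the fingers, on their centre line; the grasp point (between the pads) lies 19 mm behind it; z points along the fingers, y is the line along which they close (so a half turn about z gives the same grasp; the last joint's range is limited). The gripper opens to 87 mm and grips with 3 to 60 N. Pads are 19 mm wide; open, the fingers measure 117 mm over their backs; the gripper's body (75 mm by 190 mm) begins 51 mm behind the grasp point.
Start: joints at [1.275, 0.321, -0.07, 1.45, 0.023, 1.371, -0.057], TCP at [0.198, -0.619, 0.223] pointing down, gripper open.
Joint ranges: [-2.86, 2.86], [-0.3, 2.09], [-1.38, 1.24], [0.06, 2.45], [-1.56, 4.7], [0.09, 2.05], [-2.69, 2.69]. Speed limits (rad/s): [2.57, 2.57, 3.14, 3.14, 3.14, 3.14, 3.14].

## Interface

Orientations are given as a rotation vector (axis times angle).
In Python, from bench import ctrl, vision gives the robot as it stands.
- The arm moves only by the tool jog_arm, never from a script. Its argument "increments" is a list of rows, each an object of numbers: "tx", "ty", "tz": the shift along the tool's x, y, z in mm; "wx", "wy", "wz": the turn, a rotation vector about the tool's x, y, z in rad; "gripper": the opening, from 0 (shut) to 1 (fully open). In form: [{"tx": .., "ty": .., "tz": .., "wx": .., "wy": .., "wz": .., "gripper": ..}, ...]. A call has exactly 5 rows; each row is the pose to reach, as a shift and turn from the pose commanded when the call began, along the tool's axes at that moment; what a row does not reach only later rows make up. A row lasts 1/12 s, in which the tool goes at most 41.7 mm and 7.16 degrees, less where a joint would pass 70% of its speed; a pose out of reach is approached as far as the arm can. A call with a gripper value outside its range is refused whole. The fingers move at their own pace and stop on an object; "grip_force" is the grip in N (left out, the last holds). Time passes only in rows, so rows that repeat a pose let the fingers close, or fill a call up. It gives the time, the measured TCP pose, the force, the opening and the grip force at its end, in the units of the state.
- ctrl.get_state(): the state, without advancing time (a new reading comes with each control period).
- vision.get_image(name): name is "side" or "top"; returns a dict with "color" (400x640x3 uint8, blue, green, red), "fx", "fy", "cx", "cy" (pixels), "extrinsics" (4x4, takes a point from world to camera coordinates). Camera axes: x right, y down, z forward; pixel columns grow to the right and rows downward; lengths in m; the calibration is good to about 2 mm. A picture is of the moment at which its call begins. There is no depth.
- ctrl.close_job(): hands the job in; it is judged then, once.
Trained networks look in the newest picture that a camera, given by its name, has taken for a name from the list of things; names that differ only in an ending like _2 or _b are one class to them, and where a whole thing is asked for, a point or a joint stands for the part that bears it (a point fixed in the world has none). Each returns a list of dicts, best first, with "conf" (0 to 1); they miss things now and then, are a little off and sometimes report something else, mostly with a low value. They report only what shows in the picture. A call takes as long as a camera call. They do not tell look-alikes from the thing itself.
- vision.spot_in(camera, thing): "bbox" ([left, top, right, bottom] in pixels, round what is visible of it).
The state is a dict: "time": time; "joint_positions": joint angles; "qd": joint speeds; "joint_torque": joint torques, N m; "position": TCP position; "tool_rot": TCP orientation; "ft_force": force on the tool from outside, world axes, zero at the start; "torque": the same for the moment, N m; "grip_width": opening from 0.0 (shut) to 1.0 (fully open); "grip_force": force on a finger pad.
Only numpy, scipy, OpenCV 4.12 (cv2) and the standard library are available. Lean on these libraries where they do the work, as an engineer would, in place of code of your own. Each camera call takes 0.05 s, during which the arm holds its last target. There are 200 camera calls.

## Working session

There is one attempt and no reset: what is moved stays moved. The work goes in short steps, Python scripts to look and compute and a tool call to move; the robot and the scene stay as the last step left them, time stands still between calls to the robot, and variables do not carry over. Pictures are saved under pics/ and viewed, at most 10 in all, crops included, and the job is handed in when it is done.

Besides the shell and the picture viewer there is one more tool, called after ">>>" in YAML: its name, and indented under it one key for each argument. jog_arm: Moves the arm, as the interface text tells. Its arguments: {"type":"object","properties":{"increments":{"type":"array"},"grip_force":{"type":"number"}},"required":["increments"]}

```bash
mkdir -p pics; ls
python3 - <<'E'
from bench import ctrl, vision
import cv2, numpy as np
s=ctrl.get_state()
print({k:np.round(v,3).tolist() for k,v in s.items()})
for c in ("top","side"):
    im=vision.get_image(c); cv2.imwrite(f"pics/{c}0.png",im["color"])
    print(c,im["fx"],im["fy"],im["cx"],im["cy"],np.round(im["extrinsics"],4).tolist())
    for t in ("fixture","board","lever","clamp_foot","screwdriver","jar","heatsink"):
        print(t,[(np.round(d["bbox"]).tolist(),round(d["conf"],2)) for d in vision.spot_in(c,t)[:4]])
E
```

```text
pics
{'time': 0.0, 'joint_positions': [1.275, 0.322, -0.07, 1.452, 0.023, 1.371, -0.057], 'qd': [-0.002, 0.001, -0.002, 0.001, -0.0, 0.0, 0.001], 'joint_torque': [0.001, -49.128, -0.403, -31.254, -0.064, 0.044, 0.0], 'position': [0.198, -0.619, 0.221], 'tool_rot': [-3.102, -0.484, 0.001], 'ft_force': [0.827, -0.639, 0.153], 'torque': [-0.016, 0.005, -0.018], 'grip_force': 0.0, 'grip_width': 1.0}
top 404.7276429493692 404.7276429493692 322.94744541639807 204.2333855062211 [[-0.0718, -0.9974, -0.0045, 0.022], [-0.975, 0.0711, -0.2106, 0.5207], [0.2104, -0.0108, -0.9776, 1.1567], [0.0, 0.0, 0.0, 1.0]]
fixture [([302.0, 149.0, 365.0, 219.0], 0.32)]
board [([239.0, 226.0, 295.0, 289.0], 0.94), ([328.0, 175.0, 359.0, 215.0], 0.88), ([347.0, 236.0, 391.0, 295.0], 0.82)]
lever []
clamp_foot []
screwdriver [([432.0, 209.0, 453.0, 265.0], 0.67)]
jar [([192.0, 203.0, 212.0, 230.0], 0.88)]
heatsink [([304.0, 151.0, 363.0, 220.0], 0.67), ([413.0, 136.0, 432.0, 157.0], 0.5)]
side 404.7224592370256 404.7224592370256 320.57737847683404 202.28714726426838 [[0.9926, -0.1206, 0.0117, -0.5016], [-0.0765, -0.6993, -0.7108, 0.1065], [0.0939, 0.7046, -0.7033, 1.0309], [0.0, 0.0, 0.0, 1.0]]
fixture [([314.0, 168.0, 398.0, 271.0], 0.71)]
board [([243.0, 170.0, 306.0, 209.0], 0.96), ([329.0, 232.0, 369.0, 264.0], 0.64), ([227.0, 250.0, 294.0, 304.0], 0.64)]
lever [([372.0, 169.0, 383.0, 205.0], 0.81)]
clamp_foot [([374.0, 213.0, 378.0, 220.0], 0.44)]
screwdriver [([253.0, 357.0, 339.0, 385.0], 0.87)]
jar [([302.0, 128.0, 321.0, 157.0], 0.7), ([326.0, 230.0, 372.0, 264.0], 0.59)]
heatsink [([416.0, 324.0, 444.0, 354.0], 0.64)]
```

View pics/top0.png

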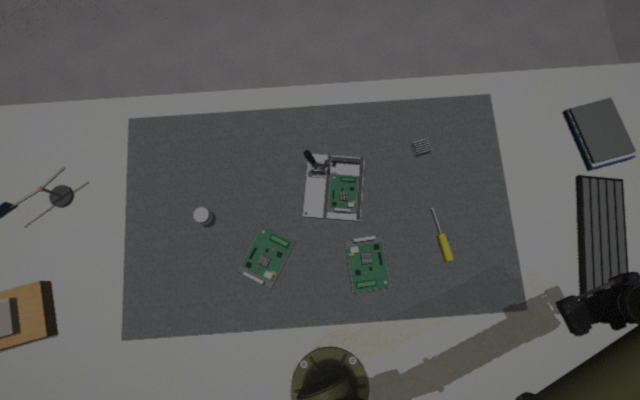

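View pics/side0.png

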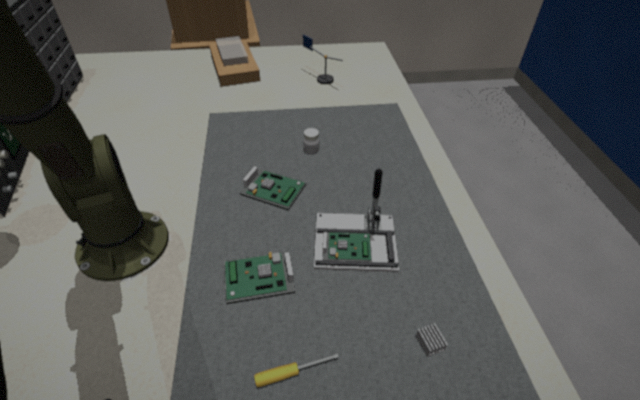

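Board candidates in the top image are (267,257), (369,265) and (343,195). The one at (343,195) has the smallest bounding box and sits between the rails of the fixture, so it fits. I'll confirm it in an enlarged crop.

Run:
```python
import cv2, numpy as np
a=cv2.imread("pics/top0.png")[145:225,295:375]; b=cv2.imread("pics/side0.png")[160:280,305:405]
a=cv2.resize(a,(480,480),interpolation=cv2.INTER_CUBIC)[:, :400] if 0 else cv2.resize(a,(400,400),interpolation=cv2.INTER_CUBIC)
b=cv2.resize(b,(400,480),interpolation=cv2.INTER_CUBIC)
c=np.zeros((480,800,3),np.uint8); c[:400,:400]=a; c[:,400:]=b
cv2.imwrite("pics/crop0.png",cv2.convertScaleAbs(c,alpha=1.3))
```

```text
(no output)
```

View pics/crop0.png

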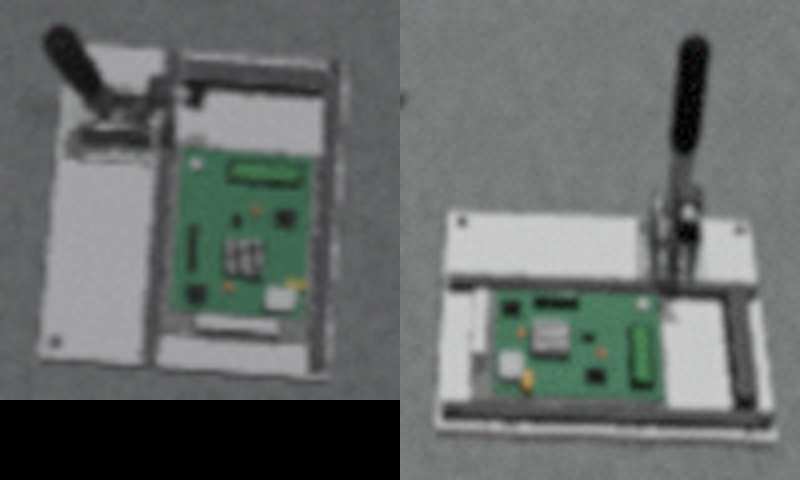

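The crop confirms it: a green board on its carrier between the rails, with the white push tab at its −x end (top crop 238,325), the open clamp handle at upper left (60,40), and the end stop at the top. Next I fit the fixture pose from its plate corners.

```bash
cat > h.py <<'E'
from bench import ctrl, vision
import numpy as np
from scipy.spatial.transform import Rotation as R
CAM={'top':(404.7276,322.947,204.233,np.array([[-0.0718,-0.9974,-0.0045,0.022],[-0.975,0.0711,-0.2106,0.5207],[0.2104,-0.0108,-0.9776,1.1567]])),
'side':(404.7225,320.577,202.287,np.array([[0.9926,-0.1206,0.0117,-0.5016],[-0.0765,-0.6993,-0.7108,0.1065],[0.0939,0.7046,-0.7033,1.0309]]))}
def proj(c,p):
    f,cx,cy,E=CAM[c]; q=E[:,:3]@p+E[:,3]; return np.array([f*q[0]/q[2]+cx,f*q[1]/q[2]+cy])
def f2w(P,l):
    c,s=np.cos(P[2]),np.sin(P[2]); l=np.array(l,float)/1000
    return np.array([P[0]+c*l[0]-s*l[1],P[1]+s*l[0]+c*l[1],l[2]])
def rel(P,goal,Rgoal=None):
    s=ctrl.get_state(); r=R.from_rotvec(s['tool_rot']); d=r.inv().apply(f2w(P,goal)-np.array(s['position']))*1000
    print('t',s['time'],'shift mm',d.round(1),'turn',None if Rgoal is None else (r.inv()*Rgoal).as_rotvec().round(3))
E
python3 - <<'E'
from h import *
from scipy.optimize import least_squares
T=lambda u,v:(u/5+295,v/5+145); S=lambda u,v:((u-400)/4+305,v/4+160)
g=np.array([0,90+105*np.cos(1.38),50+105*np.sin(1.38)])
e=[30,90+130*np.cos(1.38),50+130*np.sin(1.38)]
obs=[('top',T(38,360),[-120,120,12]),('top',T(327,380),[-120,-60,12]),('top',T(340,62),[85,-60,12]),
('side',S(447,212),[-120,120,12]),('side',S(752,220),[85,120,12]),('side',S(435,433),[-120,-60,0]),('side',S(777,440),[85,-60,0]),
('side',S(693,38),e),('top',T(58,34),e)]
f=lambda P:np.concatenate([proj(c,f2w(P,l))-p for c,p,l in obs])
r=least_squares(f,[0.55,-0.05,0.05],loss='soft_l1'); P=r.x; print(P.round(4)); print(f(P).reshape(-1,2).round(1).tolist())
fit=lambda o:0
# tab: top rear edge midpoint etc: estimate carrier x
for d in (22,36,50): print(d,[((proj('top',f2w(P,[-60-d,y,42]))-[295,145])*5).round() for y in(-25,25)],[((proj('side',f2w(P,[-60-d,y,42]))-[305,160])*4+[400,0]).round() for y in(-25,25)])
# IK-free info
s=ctrl.get_state(); print(R.from_rotvec(s['tool_rot']).as_matrix().round(3))
E
```

```text
[ 0.6    -0.0882 -0.1509]
[[0.2, -1.5], [0.6, -1.0], [1.8, -0.7], [-0.4, -1.2], [-1.4, -1.0], [-0.2, 0.2], [-1.2, 1.1], [0.1, -1.7], [-0.2, -0.4]]
22 [array([280., 300.]), array([198., 294.])] [array([499., 347.]), array([500., 285.])]
36 [array([279., 323.]), array([196., 316.])] [array([476., 346.]), array([478., 284.])]
50 [array([277., 345.]), array([195., 339.])] [array([453., 346.]), array([456., 283.])]
[[ 0.952  0.305  0.   ]
 [ 0.305 -0.952 -0.   ]
 [-0.     0.    -1.   ]]
```

```bash
cat >> h.py <<'E'
P=np.array([0.600,-0.0882,-0.1509])
DN=R.from_euler('z',P[2])*R.from_euler('x',np.pi)
def loc():
    s=ctrl.get_state(); w=np.array(s['position'])-[P[0],P[1],0]; c,q=np.cos(P[2]),np.sin(P[2])
    F=np.array(s['ft_force']); print('t',round(s['time'],2),'local',[round(1000*v,1) for v in (c*w[0]+q*w[1],-q*w[0]+c*w[1],w[2])],'F',[round(v,1) for v in (c*F[0]+q*F[1],-q*F[0]+c*F[1],F[2])],'g',round(s['grip_width'],2))
E
python3 -c "
from h import *
rel(P,[-128,0,200],DN)"
```

```text
t 0.8 shift mm [ 429.9 -440.    22.6] turn [ 0.    -0.     0.461]
```

>>> jog_arm:
  increments:
    - {"tx":29,"ty":-29,"wz":0.1,"gripper":0}
    - {"tx":58,"ty":-58,"wz":0.2,"gripper":0}
    - {"tx":87,"ty":-87,"wz":0.3,"gripper":0}
    - {"tx":116,"ty":-116,"wz":0.4,"gripper":0}
    - {"tx":145,"ty":-145,"wz":0.461,"gripper":0}

```text
validation failed for argument at $.in...
```

```bash
python3 -c "
from h import *
rel(P,[-128,0,200],DN);loc()"
```

```text
t 0.8 shift mm [ 429.9 -440.    22.6] turn [ 0.    -0.     0.461]
t 0.8 local [np.float64(-317.4), np.float64(-585.3), np.float64(222.7)] F [np.float64(0.2), np.float64(-0.6), np.float64(-0.5)] g 1.0
```

>>> jog_arm:
  increments:
    - {"tx":29,"ty":-29,"tz":0,"wx":0,"wy":0,"wz":0.1,"gripper":0}
    - {"tx":58,"ty":-58,"tz":0,"wx":0,"wy":0,"wz":0.2,"gripper":0}
    - {"tx":87,"ty":-87,"tz":0,"wx":0,"wy":0,"wz":0.3,"gripper":0}
    - {"tx":116,"ty":-116,"tz":0,"wx":0,"wy":0,"wz":0.4,"gripper":0}
    - {"tx":145,"ty":-145,"tz":0,"wx":0,"wy":0,"wz":0.461,"gripper":0}
  grip_force: 20

```text
time: 1.22
position: [0.2926, -0.435, 0.2227]
tool_rot: [3.132, -0.245, 0.0]
ft_force: [0.2, -0.1, 0.3]
grip_width: 0.703
grip_force: 0.0
```

```bash
python3 -c "
from h import *
rel(P,[-128,0,200],DN);loc()"
```

```text
t 1.2167 shift mm [ 121.7 -389.7   22.5] turn [ 0.    -0.    -0.005]
t 1.22 local [np.float64(-251.7), np.float64(-389.1), np.float64(222.7)] F [np.float64(0.2), np.float64(-0.1), np.float64(0.3)] g 0.7
```

>>> jog_arm:
  increments:
    - {"tx":12,"ty":-38,"tz":0,"wx":0,"wy":0,"wz":0,"gripper":0}
    - {"tx":24,"ty":-76,"tz":0,"wx":0,"wy":0,"wz":0,"gripper":0}
    - {"tx":36,"ty":-114,"tz":0,"wx":0,"wy":0,"wz":0,"gripper":0}
    - {"tx":48,"ty":-152,"tz":0,"wx":0,"wy":0,"wz":0,"gripper":0}
    - {"tx":60,"ty":-190,"tz":0,"wx":0,"wy":0,"wz":0,"gripper":0}

```text
time: 1.63
position: [0.3805, -0.2562, 0.2229]
tool_rot: [3.132, -0.237, 0.001]
ft_force: [0.9, -0.6, 0.3]
grip_width: 0.326
grip_force: 0.0
```

>>> jog_arm:
  increments:
    - {"tx":12,"ty":-38,"tz":0,"wx":0,"wy":0,"wz":0,"gripper":0}
    - {"tx":24,"ty":-76,"tz":0,"wx":0,"wy":0,"wz":0,"gripper":0}
    - {"tx":36,"ty":-114,"tz":0,"wx":0,"wy":0,"wz":0,"gripper":0}
    - {"tx":48,"ty":-152,"tz":0,"wx":0,"wy":0,"wz":0,"gripper":0}
    - {"tx":60,"ty":-190,"tz":10,"wx":0,"wy":0,"wz":0,"gripper":0}

```text
time: 2.05
position: [0.4697, -0.0776, 0.2146]
tool_rot: [3.131, -0.238, 0.007]
ft_force: [2.2, 0.3, -0.0]
grip_width: 0.015
grip_force: 0.0
```

```bash
python3 -c "
from h import *
rel(P,[-128,0,60],DN);loc()"
```

```text
t 2.05 shift mm [  1.7  -9.3 154.6] turn [ 0.001 -0.005 -0.001]
t 2.05 local [np.float64(-130.4), np.float64(-9.1), np.float64(214.6)] F [np.float64(2.1), np.float64(0.6), np.float64(-0.0)] g 0.02
```

>>> jog_arm:
  increments:
    - {"tx":2,"ty":-5,"tz":35,"wx":0,"wy":0,"wz":0,"gripper":0}
    - {"tx":2,"ty":-9,"tz":70,"wx":0,"wy":0,"wz":0,"gripper":0}
    - {"tx":2,"ty":-9,"tz":105,"wx":0,"wy":0,"wz":0,"gripper":0}
    - {"tx":2,"ty":-9,"tz":135,"wx":0,"wy":0,"wz":0,"gripper":0}
    - {"tx":2,"ty":-9,"tz":145,"wx":0,"wy":0,"wz":0,"gripper":0}

```text
time: 2.47
position: [0.4679, -0.0699, 0.0635]
tool_rot: [-3.131, 0.236, 0.011]
ft_force: [-0.5, -0.4, 0.6]
grip_width: 0.007
grip_force: 0.0
```

Run:
```python
from h import *
import cv2
ims=[]
for c,l in (('top',(-100,0,40)),('side',(-100,0,40))):
    im=vision.get_image(c)['color']; u,v=proj(c,f2w(P,l)).astype(int)
    ims.append(cv2.resize(im[v-40:v+40,u-40:u+40],(400,400),interpolation=cv2.INTER_CUBIC)); print(c,u-40,v-40)
cv2.imwrite('pics/near1.png',cv2.convertScaleAbs(np.hstack(ims),alpha=1.3))
rel(P,[-128,0,27],DN);loc()
```

```text
top 302 170
side 282 199
t 2.5667 shift mm [ 3.7 -1.8 39.1] turn [-0.001  0.004 -0.   ]
t 2.57 local [np.float64(-131.5), np.float64(-1.9), np.float64(66.1)] F [np.float64(0.3), np.float64(0.8), np.float64(0.6)] g 0.01
```

View pics/near1.png

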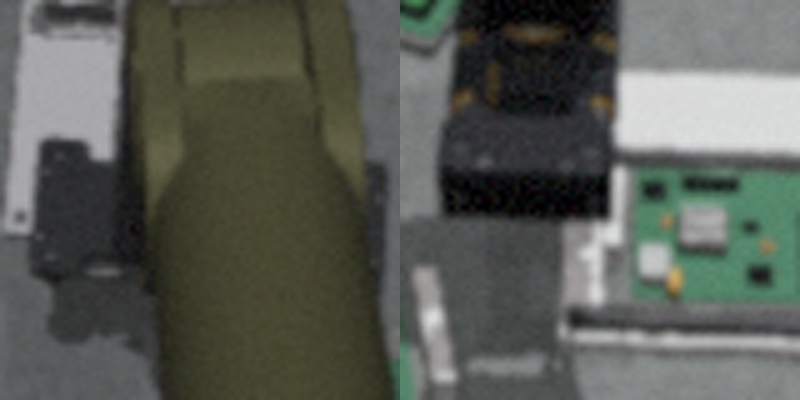

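The picture shows the gripper body just behind the tab (side crop 450–615, tab at 615,210), with free space around it. Lowering behind the tab.

>>> jog_arm:
  increments:
    - {"tx":2,"ty":-2,"tz":10,"wx":0,"wy":0,"wz":0,"gripper":0}
    - {"tx":3,"ty":-2,"tz":20,"wx":0,"wy":0,"wz":0,"gripper":0}
    - {"tx":4,"ty":-2,"tz":30,"wx":0,"wy":0,"wz":0,"gripper":0}
    - {"tx":4,"ty":-2,"tz":37,"wx":0,"wy":0,"wz":0,"gripper":0}
    - {"tx":4,"ty":-2,"tz":37,"wx":0,"wy":0,"wz":0,"gripper":0}

```text
time: 2.98
position: [0.4745, -0.0691, 0.0292]
tool_rot: [-3.132, 0.237, 0.004]
ft_force: [-1.1, 0.1, -0.5]
grip_width: 0.003
grip_force: 0.0
```

>>> jog_arm:
  increments:
    - {"tx":4,"ty":0,"tz":0,"wx":0,"wy":0,"wz":0,"gripper":0}
    - {"tx":8,"ty":0,"tz":0,"wx":0,"wy":0,"wz":0,"gripper":0}
    - {"tx":12,"ty":0,"tz":0,"wx":0,"wy":0,"wz":0,"gripper":0}
    - {"tx":16,"ty":0,"tz":0,"wx":0,"wy":0,"wz":0,"gripper":0}
    - {"tx":20,"ty":0,"tz":0,"wx":0,"wy":0,"wz":0,"gripper":0}

```text
time: 3.4
position: [0.4946, -0.0722, 0.0307]
tool_rot: [3.132, -0.237, -0.004]
ft_force: [-5.4, 0.6, 3.8]
grip_width: 0.008
grip_force: 2.4
```

```bash
python3 -c "
from h import *
loc()"
```

```text
t 3.4 local [np.float64(-106.6), np.float64(-0.0), np.float64(30.7)] F [np.float64(-5.4), np.float64(-0.2), np.float64(3.8)] g 0.01
```

>>> jog_arm:
  increments:
    - {"tx":4,"ty":0,"tz":1,"wx":0,"wy":0,"wz":0,"gripper":0}
    - {"tx":8,"ty":0,"tz":2,"wx":0,"wy":0,"wz":0,"gripper":0}
    - {"tx":12,"ty":0,"tz":2,"wx":0,"wy":0,"wz":0,"gripper":0}
    - {"tx":16,"ty":0,"tz":2,"wx":0,"wy":0,"wz":0,"gripper":0}
    - {"tx":20,"ty":0,"tz":2,"wx":0,"wy":0,"wz":0,"gripper":0}

```text
time: 3.82
position: [0.5159, -0.0754, 0.0283]
tool_rot: [-3.133, 0.237, -0.002]
ft_force: [-1.7, -0.0, -1.1]
grip_width: 0.003
grip_force: 0.6
```

>>> jog_arm:
  increments:
    - {"tx":2,"ty":0,"tz":0,"wx":0,"wy":0,"wz":0,"gripper":0}
    - {"tx":4,"ty":0,"tz":0,"wx":0,"wy":0,"wz":0,"gripper":0}
    - {"tx":6,"ty":0,"tz":0,"wx":0,"wy":0,"wz":0,"gripper":0}
    - {"tx":8,"ty":0,"tz":0,"wx":0,"wy":0,"wz":0,"gripper":0}
    - {"tx":10,"ty":0,"tz":0,"wx":0,"wy":0,"wz":0,"gripper":0}

```text
time: 4.23
position: [0.5253, -0.0768, 0.0285]
tool_rot: [3.133, -0.237, 0.001]
ft_force: [-1.0, 0.1, -0.7]
grip_width: 0.005
grip_force: 0.6
```

```bash
python3 -c "
from h import *
loc()"
```

```text
t 4.23 local [np.float64(-75.6), np.float64(-0.0), np.float64(28.5)] F [np.float64(-1.0), np.float64(-0.0), np.float64(-0.7)] g 0.0
```

>>> jog_arm:
  increments:
    - {"tx":1,"ty":0,"tz":0,"wx":0,"wy":0,"wz":0,"gripper":0}
    - {"tx":2,"ty":0,"tz":0,"wx":0,"wy":0,"wz":0,"gripper":0}
    - {"tx":3,"ty":0,"tz":0,"wx":0,"wy":0,"wz":0,"gripper":0}
    - {"tx":4,"ty":0,"tz":0,"wx":0,"wy":0,"wz":0,"gripper":0}
    - {"tx":5,"ty":0,"tz":0,"wx":0,"wy":0,"wz":0,"gripper":0}

```text
time: 4.65
position: [0.5299, -0.0776, 0.0285]
tool_rot: [3.132, -0.237, 0.0]
ft_force: [-1.4, -0.1, 0.5]
grip_width: 0.004
grip_force: 0.9
```

>>> jog_arm:
  increments:
    - {"tx":0.8,"ty":0,"tz":0,"wx":0,"wy":0,"wz":0,"gripper":0}
    - {"tx":1.6,"ty":0,"tz":0,"wx":0,"wy":0,"wz":0,"gripper":0}
    - {"tx":2.4,"ty":0,"tz":0,"wx":0,"wy":0,"wz":0,"gripper":0}
    - {"tx":3,"ty":0,"tz":0,"wx":0,"wy":0,"wz":0,"gripper":0}
    - {"tx":3,"ty":0,"tz":0,"wx":0,"wy":0,"wz":0,"gripper":0}

```text
time: 5.07
position: [0.5302, -0.0776, 0.0285]
tool_rot: [3.132, -0.237, -0.01]
ft_force: [-9.0, 1.5, 7.9]
grip_width: 0.006
grip_force: 5.0
```

```bash
python3 -c "
from h import *
loc()"
```

```text
t 5.07 local [np.float64(-70.6), np.float64(0.0), np.float64(28.5)] F [np.float64(-9.2), np.float64(0.1), np.float64(7.9)] g 0.01
```

>>> jog_arm:
  increments:
    - {"tx":1,"ty":0,"tz":0,"wx":0,"wy":0,"wz":0,"gripper":0}
    - {"tx":2,"ty":0,"tz":0,"wx":0,"wy":0,"wz":0,"gripper":0}
    - {"tx":3,"ty":0,"tz":0,"wx":0,"wy":0,"wz":0,"gripper":0}
    - {"tx":3,"ty":0,"tz":0,"wx":0,"wy":0,"wz":0,"gripper":0}
    - {"tx":3,"ty":0,"tz":0,"wx":0,"wy":0,"wz":0,"gripper":0}

```text
time: 5.48
position: [0.5302, -0.0776, 0.0283]
tool_rot: [3.132, -0.237, -0.019]
ft_force: [-15.8, 3.3, 15.5]
grip_width: 0.002
grip_force: 8.8
```

```bash
python3 -c "
from h import *
loc()"
```

```text
t 5.48 local [np.float64(-70.6), np.float64(-0.0), np.float64(28.3)] F [np.float64(-16.1), np.float64(0.9), np.float64(15.5)] g 0.0
```

Firm stop at −70.6, so the carrier is home. Backing off straight, then up.

>>> jog_arm:
  increments:
    - {"tx":-4,"ty":0,"tz":0,"wx":0,"wy":0,"wz":0,"gripper":0}
    - {"tx":-10,"ty":0,"tz":0,"wx":0,"wy":0,"wz":0,"gripper":0}
    - {"tx":-20,"ty":0,"tz":0,"wx":0,"wy":0,"wz":0,"gripper":0}
    - {"tx":-30,"ty":0,"tz":0,"wx":0,"wy":0,"wz":0,"gripper":0}
    - {"tx":-35,"ty":0,"tz":-15,"wx":0,"wy":0,"wz":0,"gripper":0}

```text
time: 5.9
position: [0.4976, -0.0727, 0.0413]
tool_rot: [-3.132, 0.237, 0.008]
ft_force: [-0.4, 0.2, -0.6]
grip_width: 0.002
grip_force: 0.0
```

>>> jog_arm:
  increments:
    - {"tx":-10,"ty":0,"tz":-40,"wx":0,"wy":0,"wz":0,"gripper":0}
    - {"tx":-20,"ty":0,"tz":-80,"wx":0,"wy":0,"wz":0,"gripper":0}
    - {"tx":-20,"ty":0,"tz":-120,"wx":0,"wy":0,"wz":0,"gripper":0}
    - {"tx":-20,"ty":0,"tz":-160,"wx":0,"wy":0,"wz":0,"gripper":0}
    - {"tx":-20,"ty":0,"tz":-180,"wx":0,"wy":0,"wz":0,"gripper":0}

```text
time: 6.32
position: [0.483, -0.0701, 0.2288]
tool_rot: [3.13, -0.237, 0.012]
ft_force: [1.2, -0.5, 0.6]
grip_width: 0.007
grip_force: 0.0
```

Run:
```python
from h import *
import cv2
ims=[]
for c in ('top','side'):
    im=vision.get_image(c)['color']; u,v=proj(c,f2w(P,(0,30,40))).astype(int)
    ims.append(cv2.resize(im[v-50:v+50,u-50:u+50],(400,400),interpolation=cv2.INTER_CUBIC)); print(c,u-50,v-50)
cv2.imwrite('pics/home.png',cv2.convertScaleAbs(np.hstack(ims),alpha=1.3))
rel(P,[30,40,230],DN);loc()
```

```text
top 284 127
side 312 181
t 6.4167 shift mm [147.5 -39.9  -0.5] turn [ 0.002 -0.01  -0.   ]
t 6.42 local [np.float64(-117.5), np.float64(0.1), np.float64(228.2)] F [np.float64(-0.4), np.float64(0.9), np.float64(-0.7)] g 0.01
```

View pics/home.png

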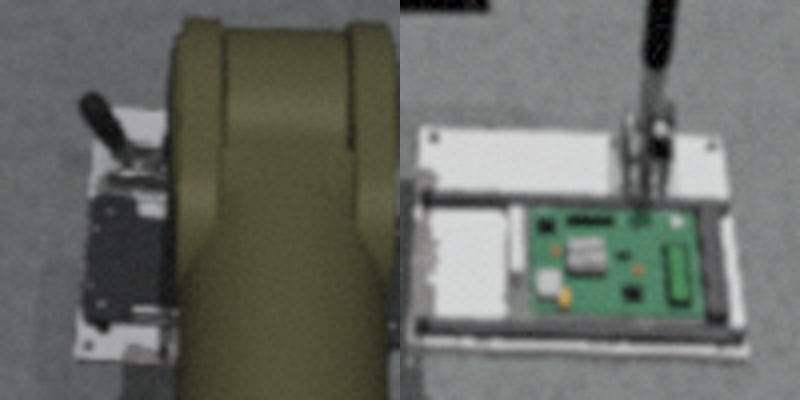

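Side view: the carrier (530–700, 205–320) is against the end stop at x≈712. Moving over the clamp arm, on the −y side of the handle.

>>> jog_arm:
  increments:
    - {"tx":38,"ty":-14,"tz":0,"wx":0,"wy":0,"wz":0,"gripper":0}
    - {"tx":74,"ty":-28,"tz":0,"wx":0,"wy":0,"wz":0,"gripper":0}
    - {"tx":111,"ty":-42,"tz":0,"wx":0,"wy":0,"wz":0,"gripper":0}
    - {"tx":147,"ty":-56,"tz":0,"wx":0,"wy":0,"wz":0,"gripper":0}
    - {"tx":147,"ty":-60,"tz":0,"wx":0,"wy":0,"wz":0,"gripper":0}

```text
time: 6.83
position: [0.6394, -0.0314, 0.2181]
tool_rot: [-3.127, 0.235, 0.005]
ft_force: [-1.5, -0.0, -1.4]
grip_width: 0.002
grip_force: 0.0
```

>>> jog_arm:
  increments:
    - {"tx":0,"ty":0,"tz":25,"wx":0,"wy":0,"wz":0,"gripper":0}
    - {"tx":0,"ty":0,"tz":50,"wx":0,"wy":0,"wz":0,"gripper":0}
    - {"tx":0,"ty":0,"tz":70,"wx":0,"wy":0,"wz":0,"gripper":0}
    - {"tx":0,"ty":0,"tz":78,"wx":0,"wy":0,"wz":0,"gripper":0}
    - {"tx":0,"ty":0,"tz":78,"wx":0,"wy":0,"wz":0,"gripper":0}

```text
time: 7.25
position: [0.6332, -0.033, 0.1423]
tool_rot: [3.133, -0.237, -0.009]
ft_force: [-1.2, -0.8, -0.2]
grip_width: 0.008
grip_force: 0.0
```

```bash
python3 -c "
from h import *
loc()
rel(P,[30,84,150],DN)
for a in (1.38,1.2,1.0,.8,.6,.4,.2,.08): print(a,np.round([90+100*np.cos(a)-10*np.sin(a)-15,50+100*np.sin(a)+10*np.cos(a)],0))"
```

```text
t 7.25 local [np.float64(24.5), np.float64(59.5), np.float64(142.3)] F [np.float64(-1.0), np.float64(-0.9), np.float64(-0.2)] g 0.01
t 7.25 shift mm [  5.4 -24.5  -7.8] turn [0.001 0.006 0.   ]
1.38 [ 84. 150.]
1.2 [102. 147.]
1.0 [121. 140.]
0.8 [137. 129.]
0.6 [152. 115.]
0.4 [163.  98.]
0.2 [171.  80.]
0.08 [174.  68.]
```

>>> jog_arm:
  increments:
    - {"tx":5,"ty":-8,"tz":-8,"wx":0,"wy":0,"wz":0,"gripper":0}
    - {"tx":5,"ty":-15,"tz":-8,"wx":0,"wy":0,"wz":0,"gripper":0}
    - {"tx":5,"ty":-20,"tz":-8,"wx":0,"wy":0,"wz":0,"gripper":0}
    - {"tx":5,"ty":-25,"tz":-8,"wx":0,"wy":0,"wz":0,"gripper":0}
    - {"tx":5,"ty":-30,"tz":-8,"wx":0,"wy":0,"wz":0,"gripper":0}

```text
time: 7.67
position: [0.6457, -0.003, 0.1545]
tool_rot: [3.133, -0.236, 0.002]
ft_force: [0.4, -3.0, 1.1]
grip_width: 0.007
grip_force: 2.4
```

```bash
python3 -c "
from h import *
loc()"
```

```text
t 7.67 local [np.float64(32.4), np.float64(91.1), np.float64(154.5)] F [np.float64(0.8), np.float64(-3.0), np.float64(1.1)] g 0.01
```

In contact with the handle. Following its arc now.

>>> jog_arm:
  increments:
    - {"tx":-2,"ty":-9,"tz":5,"wx":0,"wy":0,"wz":0,"gripper":0}
    - {"tx":-2,"ty":-18,"tz":9,"wx":0,"wy":0,"wz":0,"gripper":0}
    - {"tx":-2,"ty":-27,"tz":13,"wx":0,"wy":0,"wz":0,"gripper":0}
    - {"tx":-2,"ty":-35,"tz":18,"wx":0,"wy":0,"wz":0,"gripper":0}
    - {"tx":-2,"ty":-43,"tz":23,"wx":0,"wy":0,"wz":0,"gripper":0}

```text
time: 8.08
position: [0.6514, 0.0385, 0.1325]
tool_rot: [3.131, -0.239, 0.007]
ft_force: [0.4, -1.5, 5.6]
grip_width: 0.007
grip_force: 2.3
```

```bash
python3 -c "
from h import *
loc()"
```

```text
t 8.08 local [np.float64(31.8), np.float64(133.0), np.float64(132.5)] F [np.float64(0.7), np.float64(-1.4), np.float64(5.6)] g 0.01
```

>>> jog_arm:
  increments:
    - {"tx":-1,"ty":-7,"tz":7,"wx":0,"wy":0,"wz":0,"gripper":0}
    - {"tx":-1,"ty":-14,"tz":13,"wx":0,"wy":0,"wz":0,"gripper":0}
    - {"tx":-1,"ty":-20,"tz":20,"wx":0,"wy":0,"wz":0,"gripper":0}
    - {"tx":-1,"ty":-25,"tz":27,"wx":0,"wy":0,"wz":0,"gripper":0}
    - {"tx":-1,"ty":-30,"tz":35,"wx":0,"wy":0,"wz":0,"gripper":0}

```text
time: 8.5
position: [0.6526, 0.0693, 0.0943]
tool_rot: [3.133, -0.237, -0.002]
ft_force: [-0.1, -0.8, -0.1]
grip_width: 0.003
grip_force: 0.0
```

```bash
python3 -c "
from h import *
loc()
print([(d['bbox'],d['conf']) for d in vision.spot_in('side','lever')])"
```

```text
t 8.5 local [np.float64(28.3), np.float64(163.7), np.float64(94.3)] F [np.float64(0.0), np.float64(-0.8), np.float64(-0.1)] g 0.0
[([370.6, 166.9, 384.0, 206.9], 0.75), ([315.8, 166.1, 398.3, 273.1], 0.42)]
```

Force dropped to zero, so it has snapped. Retreating upward and checking.

>>> jog_arm:
  increments:
    - {"tx":0,"ty":0,"tz":-35,"wx":0,"wy":0,"wz":0,"gripper":0}
    - {"tx":0,"ty":0,"tz":-70,"wx":0,"wy":0,"wz":0,"gripper":0}
    - {"tx":0,"ty":0,"tz":-105,"wx":0,"wy":0,"wz":0,"gripper":0}
    - {"tx":-20,"ty":-20,"tz":-130,"wx":0,"wy":0,"wz":0,"gripper":0}
    - {"tx":-40,"ty":-45,"tz":-150,"wx":0,"wy":0,"wz":0,"gripper":0}

```text
time: 8.97
position: [0.6215, 0.1163, 0.2471]
tool_rot: [3.131, -0.247, 0.002]
ft_force: [0.7, 0.3, -0.6]
grip_width: 0.006
grip_force: 0.0
```

>>> jog_arm:
  increments:
    - {"tx":-20,"ty":-30,"tz":0,"wx":0,"wy":0,"wz":0,"gripper":0}
    - {"tx":-40,"ty":-60,"tz":0,"wx":0,"wy":0,"wz":0,"gripper":0}
    - {"tx":-60,"ty":-90,"tz":0,"wx":0,"wy":0,"wz":0,"gripper":0}
    - {"tx":-70,"ty":-110,"tz":0,"wx":0,"wy":0,"wz":0,"gripper":0}
    - {"tx":-70,"ty":-120,"tz":0,"wx":0,"wy":0,"wz":0,"gripper":0}

```text
time: 9.38
position: [0.5659, 0.2533, 0.2456]
tool_rot: [-3.132, 0.226, 0.002]
ft_force: [-0.7, 0.7, -0.5]
grip_width: 0.003
grip_force: 0.0
```

Run:
```python
from h import *
import cv2
ims=[]
for c in ('top','side'):
    im=vision.get_image(c)['color']; u,v=proj(c,f2w(P,(0,30,40))).astype(int)
    ims.append(cv2.resize(im[v-50:v+50,u-50:u+50],(400,400),interpolation=cv2.INTER_CUBIC)); print(c,u-50,v-50)
cv2.imwrite('pics/end.png',cv2.convertScaleAbs(np.hstack(ims),alpha=1.3))
loc()
for l in ([-60,-25,42],[-60,25,42]): print(((proj('top',f2w(P,l))-[284,127])*4).round())
```

```text
top 284 127
side 312 181
t 9.48 local [np.float64(-81.8), np.float64(329.8), np.float64(245.0)] F [np.float64(0.0), np.float64(-0.6), np.float64(-0.2)] g 0.0
[270. 284.]
[205. 279.]
```

View pics/end.png

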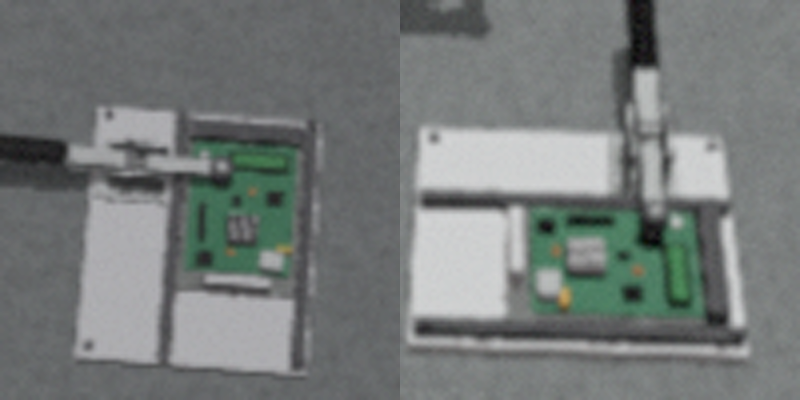

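The handle lies level towards +y (top crop 0–65, 150). The foot is on the board (top 218,168; side 650,232), and the carrier is against the end stop. The arm is clear of everything, so I'm handing in.

```bash
python3 -c "
from bench import ctrl
print(ctrl.close_job())"
```

```text
the job is handed in; nothing more can be done
None
```

I pushed the carrier home against the end stop, then pushed the clamp handle over until it snapped into lock with its foot on the board; the arm is clear and the job was handed in at about 9.5 s, with no verdict returned.

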